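Set the length stop one hole further out

TASK

Make the yellow-headed telescopic length stop one hole longer: pinch its two red snap buttons flush, slide the sleeve outwards until both buttons spring out of the next pair of holes, and let go. Leave the blue stop at its present setting.

Things in the scene. Friction and masses are not known exactly. Their poses are not given: they have to be found in the camera images.
- yellow_stop: Yellow-headed stop, screwed down. Origin on the bench below the red buttons; x level along the tube, from green clamp block (60 mm wide, 90 high, x -200 to -135 mm) to yellow head; z up. Square sleeve 30 mm wide, axis 60 mm up, x -85 to +100 as found; then the head, 64 mm square, 18 thick. Holes (14 mm) on both sides, as found at x +35, 0, -35, -70, black lines on top.
- yellow_sleeve (a joint): Travel of the yellow-headed sleeve along +x in m: 0 as found, 0.035 at the next hole (longer), 0.070 at the second, -0.035 one hole shorter. Gripped by its sides over the pressed buttons it slides with about 2 N, after some 15 N over the first few mm to duck the buttons under its wall. Locked (about 1 mm play) while the buttons are out.
- yellow_button (a joint): Travel of the +y red button in m: 0 out, 0.006 flush, 0.008 under the sleeve wall. Domed, 12 mm across, at x = 0, 60 mm above the bench, 6 mm proud of the sleeve (42 mm over both); the -y one is its mirror. Spring 2.5 N to start, 5 N flush. Fixed to the inner tube, they do not travel with the sleeve but spring out when the next holes reach them.
- blue_sleeve (a joint): Travel in m of the sleeve of the other stop, identical but for its blue head; 0 as found, to stay there. One stop lies to the left and one to the right of straight ahead, either way round, each pointing away from the robot within about 20 degrees. Loose spanner, bearing, grinding disc and socket lie about.

How it is judged:
By the outcome, as a careful person would: the job done as asked, in the order asked, and still so for the second after the job is handed in, with the robot touching nothing.
It also fails if it takes over 32 s, if anything falls off the work surface, if the arm or the gripper's body presses on something with over 40 N, if the wrist force passes 120 N, or if a joint passes its speed limit or range.

ROBOT

A 7-joint arm with a two-finger parallel gripper is mounted at the origin on the work surface. World frame = base frame: x ahead of the robot, y to its left, z up, the work surface at z = 0. Lengths are in m, angles in rad, forces in N, time in s.
With the tool pointing down it reaches from about 0.425 to 0.95 m from the base axis. Payload 4.7 kg.
Tool frame: the origin (TCP) lies between the finger pads; the fingertips stand 25 mm ahead of it and the grasp point (between the pads) lies 6 mm ahead of it; x points along the fingers, z is the direction in which the jaws open and shut, and the axes are right-handed (so a half turn about x gives the same grasp; the last joint's range is limited). The gripper opens to 85 mm and grips with 20 to 120 N. Pads are 22 mm wide; open, the fingers measure 114 mm over their backs; the gripper's body (76 mm by 85 mm) begins 54 mm behind the grasp point. The pads swing forward as they close: fully open they stand 13 mm farther back than shut.
Start: joints at [-1.21, 0.469, -0.049, 1.532, 0.024, 1.141, -0.082], TCP at [0.256, 0.624, 0.256] pointing down, gripper open.
Joint ranges: [-2.59, 2.59], [-0.33, 1.99], [-1.39, 1.29], [0.1, 2.45], [-1.04, 4.18], [0.21, 1.99], [-2.66, 2.66]. Speed limits (rad/s): [2.57, 2.57, 3.14, 3.14, 3.14, 3.14, 3.14].

INTERFACE

Orientations are given as a 3x3 rotation matrix whose columns are the frame's x, y, z axes.
In Python, from rig import * gives the robot as it stands. Calls block until the motion is done:
- movep(position, orientation): joint-space move of the TCP to a pose.
- move_l(position, attitude=None, feed=0.15, until_force=None): straight line of the TCP; attitude=None keeps the orientation; feed is the mean speed in m/s. With until_force (N) it stops when the force on the tool has changed by that much, and returns True; else False.
- move_joints(angles): joint-space move.
- command_gripper(opening, newtons=None): finger opening in m; newtons is the grip in N (None keeps the last); returns when the fingers have stopped.
- sleep(seconds).
- inverse_kinematics(position, orientation): joint angles nearest the present ones, or None.
- sense(): the state.
- camera(name): name is "scene" or "top" or "wrist"; returns (picture, depth): 384x512x3 uint8, red, green, blue; 384x512 float32, m along the optical axis (not along the pixel's ray), 0 where there is no reading.
- camera_params(name): a dict with "K" (3x3 intrinsics, pixels), "dist" ([k1, k2, p1, p2, k3] as OpenCV has them; the pictures are not rectified), "position" and "rotation" of the camera in the world; the wrist camera has in their place "tool_from_camera" (4x4, takes a point from camera to tool coordinates, whose origin is the TCP and whose axes are the tool frame's). Camera axes: x right, y down, z forward; pixel columns grow to the right and rows downward; lengths in m; the calibration is good to about 2 mm. A picture is of the moment at which its call begins: read the wrist's pose just before it. camera_params takes no time and is no camera call.
A pose or a line that the arm cannot do raises Unreachable and nothing moves.
- finish_job(): hands the job in, once; it reports no verdict.
The state is a dict: "time_s": time; "joint_pos": joint angles; "qd": joint speeds; "joint_efforts": joint torques, N m; "position": TCP position; "tcp_rot": TCP orientation; "wrist_force": force on the tool from outside, world axes, zero at the start; "ft_torque": the same for the moment, N m; "finger_gap": finger opening in m.
Only numpy, scipy, OpenCV 4.12 (cv2) and the standard library are available. Lean on these libraries where they do the work, as an engineer would, in place of code of your own. Each camera call takes 0.05 s, during which the arm holds its last target.

## Working session

There is one attempt and no reset: what is moved stays moved. The work goes in short steps, each a Python script; the robot and the scene stay as the last script left them, time stands still between calls to the robot, and variables do not carry over. Pictures are saved under pics/ and viewed, and the job is handed in when it is done.

```bash
mkdir -p pics; ls
python3 - <<'E'
from rig import *
import cv2,numpy as np
s=sense();print(s)
for n in("scene","top"):
    p,d=camera(n);cv2.imwrite(f"pics/{n}0.png",p[:,:,::-1]);np.save(f"{n}0.npy",d);np.save(f"{n}0p.npy",p)
    print(n,camera_params(n))
print(camera_params("wrist"))
E
```

```text
pics
{'time_s': 0.0, 'joint_pos': array([-1.2098885 ,  0.46947013, -0.04861601,  1.5337203 ,  0.02413208,
        1.14101318, -0.08227638]), 'qd': array([-0.00098131, -0.0002986 , -0.0017025 , -0.00082825,  0.0010639 ,
       -0.00081769,  0.00095503]), 'joint_efforts': array([ 2.28130862e-04, -5.10321093e+01, -4.65195277e-02, -2.37716675e+01,
        1.07120853e-02,  7.48975785e-03,  8.41156179e-06]), 'position': array([0.25628279, 0.62385808, 0.25523096]), 'tcp_rot': array([[-6.79794176e-04, -9.25015583e-01,  3.79928558e-01],
       [-1.90637913e-03,  3.79929154e-01,  9.25013623e-01],
       [-9.99997952e-01, -9.54690004e-05, -2.02170403e-03]]), 'wrist_force': array([-0.21901055,  0.96115894,  0.53442265]), 'ft_torque': array([-0.00430703, -0.00459063,  0.02516078]), 'finger_gap': 0.08540958623876183}
scene {'K': array([[378.05113852,   0.        , 252.53077781],
       [  0.        , 378.05113852, 192.31620423],
       [  0.        ,   0.        ,   1.        ]]), 'dist': array([-0.02268291,  0.        ,  0.        ,  0.        ,  0.        ]), 'position': array([1.00947086, 0.033
[... 548 characters left out ...]
     [-0.99947505,  0.02447857,  0.0212233 ],
       [-0.0228918 , -0.07002705, -0.9972824 ]])}
{'K': array([[276.05556733,   0.        , 255.98840668],
       [  0.        , 276.05556733, 192.06563778],
       [  0.        ,   0.        ,   1.        ]]), 'dist': array([-0.01013304,  0.        ,  0.        ,  0.        ,  0.        ]), 'tool_from_camera': array([[ 3.29559060e-04, -2.66325126e-01,  9.63883198e-01,
        -1.17586599e-01],
       [-2.32639480e-03, -9.63880846e-01, -2.66323681e-01,
         6.59250875e-02],
       [ 9.99997240e-01, -2.15460347e-03, -9.37233053e-04,
        -6.35372974e-05],
       [ 0.00000000e+00,  0.00000000e+00,  0.00000000e+00,
         1.00000000e+00]])}
```

View pics/scene0.png

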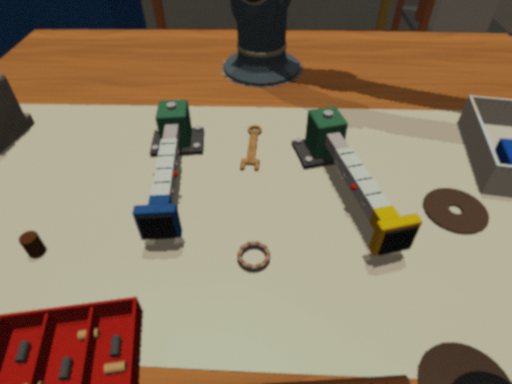

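View pics/top0.png

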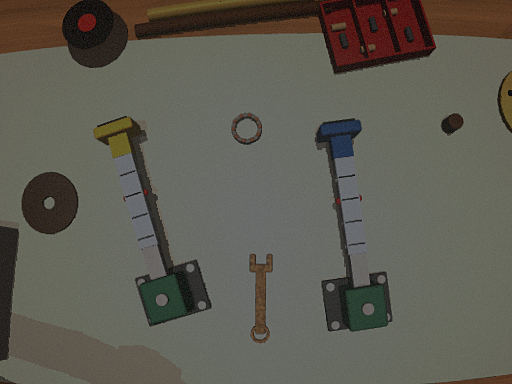

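The scene view shows blue at left around (165,190) and yellow at right around (360,190). The top view shows the yellow head at (115,130), the buttons at about (126,199) and (149,191), and the clamp at (162,298). I'll enlarge the yellow stop.

Run:
```python
import cv2,numpy as np
p=np.load("top0p.npy")[:,:,::-1]
c=p[110:290,80:220];cv2.imwrite("pics/t1.png",cv2.resize(cv2.convertScaleAbs(c,alpha=1.3),None,fx=3.3,fy=3.3,interpolation=cv2.INTER_CUBIC))
p=np.load("scene0p.npy")[:,:,::-1]
c=p[95:260,280:430];cv2.imwrite("pics/s1.png",cv2.resize(c,None,fx=3.5,fy=3.5,interpolation=cv2.INTER_CUBIC))
```

```text
(no output)
```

View pics/t1.png

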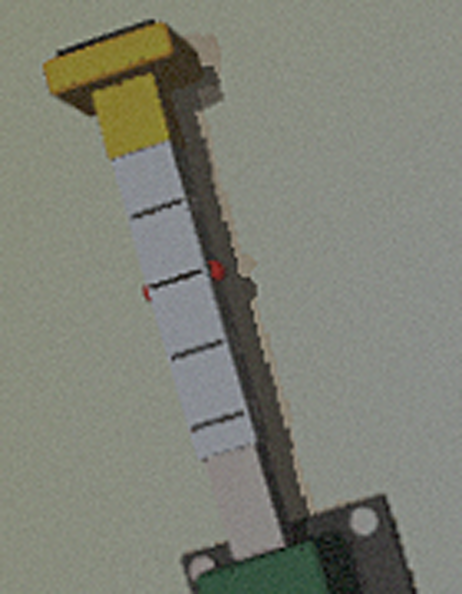

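View pics/s1.png

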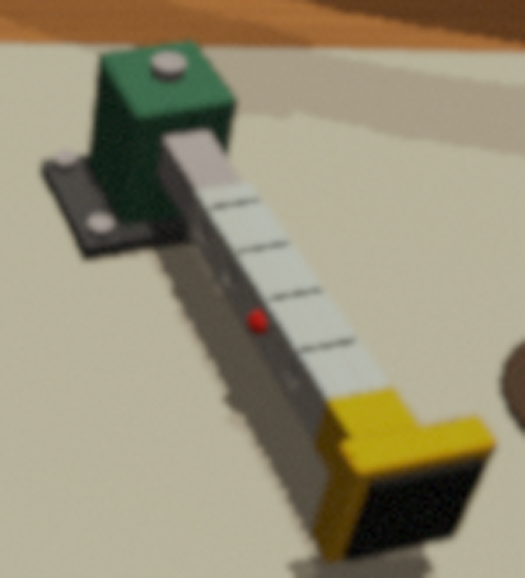

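```bash
cat > h.py <<'E'
import numpy as np,cv2
def ray(cp,uv,R=None,t=None):
    R=cp["rotation"] if R is None else R; t=cp["position"] if t is None else t
    n=cv2.undistortPoints(np.array(uv,float).reshape(-1,1,2),cp["K"],cp["dist"]).reshape(-1,2)
    return t,(R@np.c_[n,np.ones(len(n))].T).T
def onz(cp,uv,z,R=None,t=None):
    t,d=ray(cp,uv,R,t); return t+d*((z-t[2])/d[:,2])[:,None]
def withd(cp,uv,D,R=None,t=None):
    t,d=ray(cp,uv,R,t); return t+d*np.array([D[int(round(v)),int(round(u))] for u,v in uv])[:,None]
E
python3 - <<'E'
from rig import *
from h import *
np.set_printoptions(precision=4,suppress=True)
for nm,sc,off,L in [("top",3.3,(80,110),[[(132,216),(183,200)],[(149,287),(201,272)],[(172,358),(223,342)],[(192,431),(243,413)]]),
  ("scene",3.5,(280,95),[[(300,350),(354,342)],[(272,298),(321,291)],[(240,250),(288,243)],[(212,207),(259,202)]])]:
    cp=camera_params(nm);D=np.load(nm+"0.npy")
    m=[]
    for a,b in L:
        uv=np.array([a,b,np.mean([a,b],0)])
        uv=(uv+.5)/sc-.5+np.array(off)
        P=onz(cp,uv,.075);W=withd(cp,uv,D)
        print(nm,P[2],"w",np.linalg.norm(P[0]-P[1]),"depth",W[2])
        m.append(P[2])
    m=np.array(m);d=m[0]-m[3];print("dir deg",np.degrees(np.arctan2(d[1],d[0])),"spacing",np.linalg.norm(d)/3, "mean-based origin",m.mean(0)+17.5e-3*d/np.linalg.norm(d))
# buttons at z .06
cp=camera_params("top");uv=(np.array([(147,293),(216,270)])+.5)/3.3-.5+np.array((80,110))
P=onz(cp,uv,.06);print(P,P.mean(0),np.linalg.norm(P[0]-P[1]))
E
```

```text
top [0.579  0.1963 0.075 ] w 0.0260611436545549 depth [0.579  0.1962 0.0753]
top [0.5446 0.1877 0.075 ] w 0.026272708603279286 depth [0.5447 0.188  0.074 ]
top [0.511 0.177 0.075] w 0.02579499123063955 depth [0.511  0.1769 0.0753]
top [0.477  0.1677 0.075 ] w 0.025995793903104723 depth [0.477  0.1671 0.0776]
dir deg 15.631775250206141 spacing 0.03530721262294805 mean-based origin [0.5448 0.1869 0.075 ]
scene [0.5785 0.1963 0.075 ] w 0.025841567510535412 depth [0.5778 0.1965 0.0743]
scene [0.5445 0.188  0.075 ] w 0.02433774043254563 depth [0.5448 0.1879 0.0753]
scene [0.5102 0.1778 0.075 ] w 0.024820052698260025 depth [0.5088 0.1782 0.0738]
scene [0.4779 0.1681 0.075 ] w 0.024648223138154405 depth [0.4772 0.1683 0.0744]
dir deg 15.627143086287168 spacing 0.03481520225335971 mean-based origin [0.5446 0.1873 0.075 ]
[[0.5398 0.2058 0.06  ]
 [0.5501 0.1714 0.06  ]] [0.545  0.1886 0.06  ] 0.03590256411279283
```

The line-based fixes from both cameras agree: origin about (0.5447, 0.1872), axis at 15.6°, line spacing 35 mm and top at z 0.075, all matching the given sizes. Next I move above it and check with the wrist camera.

```bash
cat >> h.py <<'E'
O=np.array([.5447,.1872,0]);A=np.radians(15.63)
u=np.array([np.cos(A),np.sin(A),0]);n=np.array([-np.sin(A),np.cos(A),0]);down=np.array([0,0,-1.])
R=np.c_[down,np.cross(n,down),n]
E
python3 - <<'E'
from rig import *
from h import *
np.set_printoptions(precision=4,suppress=True)
p=O-0.001*u+[0,0,.17]
print(inverse_kinematics(p,R))
movep(p,R)
s=sense();I,D=camera("wrist");print(s["time_s"],s["position"],s["wrist_force"],s["joint_pos"])
np.savez("w1",I=I,D=D,p=s["position"],R=s["tcp_rot"])
cv2.imwrite("pics/w1.png",cv2.resize(I[:,:,::-1],(768,576),interpolation=cv2.INTER_CUBIC))
E
```

```text
[-0.4177  0.3963  0.0169  1.8671 -0.0085  0.8783  1.4469]
2.0167 [0.5436 0.1882 0.1702] [ 0.0439  0.6261 -0.8143] [-0.4187  0.3963  0.0158  1.8666 -0.0087  0.8782  1.4467]
```

View pics/w1.png

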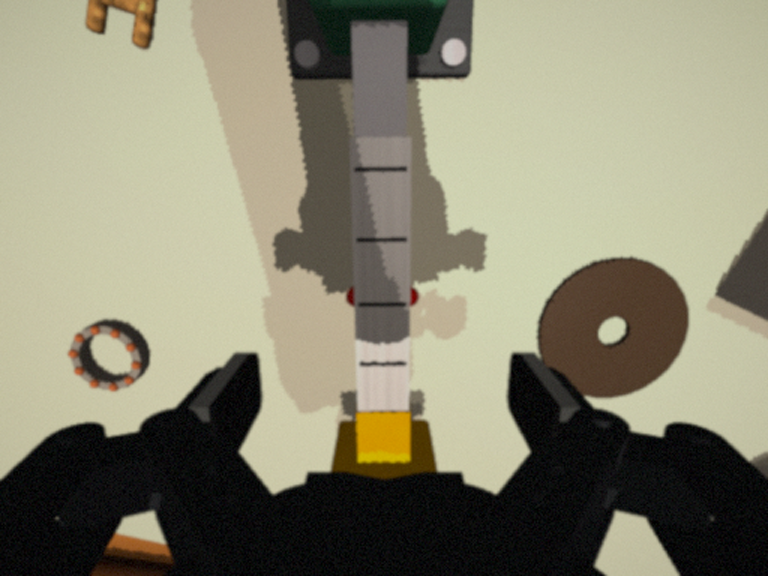

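The wrist picture shows the sleeve centred between the fingers with its axis vertical. The four lines are at rows 169, 240, 304 and 364, x about 382, with the red buttons at (351,297) and (414,297). I'll check these numerically.

Run:
```python
from rig import *
from h import *
np.set_printoptions(precision=4,suppress=True)
w=np.load("w1.npz");cp=camera_params("wrist");T=cp["tool_from_camera"]
Rc=w["R"]@T[:3,:3];tc=w["p"]+w["R"]@T[:3,3]
uv=(np.array([(380.5,169),(381.5,240),(382,304),(382.5,364)])+.5)/1.5-.5
P=onz(cp,uv,.075,Rc,tc)
for q in P: print("line x,y in stop:",(q-O)@u,(q-O)@n)
b=(np.array([(351,297),(414,297)])+.5)/1.5-.5
for q in onz(cp,b,.060,Rc,tc): print("button",(q-O)@u,(q-O)@n)
print("tcp",(w["p"]-O)@u,(w["p"]-O)@n)
```

```text
line x,y in stop: -0.06944338013536208 -0.0016037986093326768
line x,y in stop: -0.03417035464443418 -0.00119546250281199
line x,y in stop: 0.00048152804507701043 -0.001011099488245942
line x,y in stop: 0.03581271973935311 -0.0008061550456014471
button 0.0010206593215968036 -0.018879906272131115
button 0.001047755494191464 0.01727886822247073
tcp -0.0007787932450539178 0.0012784414991183577
```

Run:
```python
from rig import *
from h import *
np.set_printoptions(precision=4,suppress=True)
p=O-0.001*u-0.0005*n+[0,0,.068]
r=move_l(p,R,feed=0.12,until_force=15);s=sense();q=s["position"]
print("stopped",r,s["time_s"],(q-O)@u,(q-O)@n,q[2],s["wrist_force"])
if not r:
    command_gripper(0.0,30);s=sense();q=s["position"];print(s["time_s"],s["finger_gap"],(q-O)@u,(q-O)@n,q[2],s["wrist_force"])
    I,D=camera("wrist");cv2.imwrite("pics/w2.png",cv2.resize(I[:,:,::-1],(768,576),interpolation=cv2.INTER_CUBIC))
```

```text
stopped False 3.0667 -0.00037925602841462765 -0.0003948175814842635 0.06865360277863188 [-0.5779 -0.1074  1.0378]
3.6167 0.029314932400991926 -0.0005654608238687986 -6.275010565094554e-06 0.06880332867677273 [-0.9772 -0.3434  5.1436]
```

View pics/w2.png

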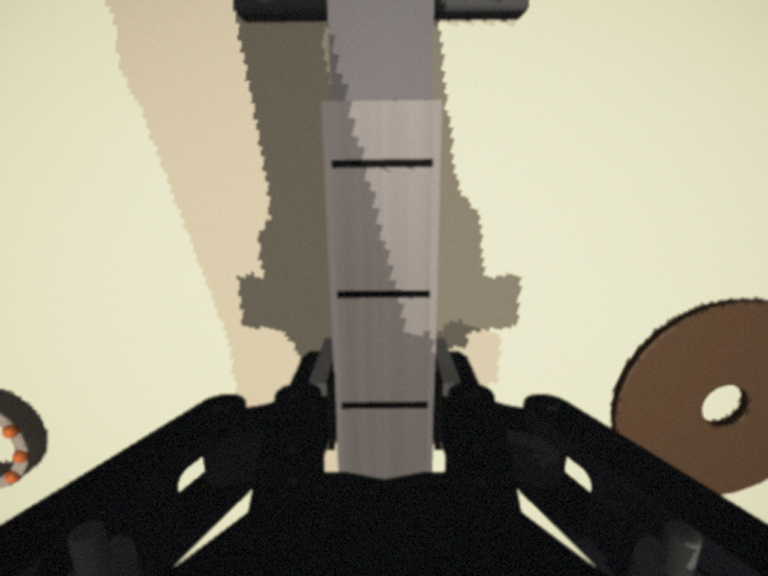

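The gap is 29.3 mm, so the pads are flush on the sleeve sides with the buttons pressed. The picture shows the pads centred on the line at row 405 (x = 0). Next: grip harder and slide.

Run:
```python
from rig import *
from h import *
np.set_printoptions(precision=4,suppress=True)
command_gripper(0.0,75)
q0=sense()["position"]
def rep(t):
    s=sense();print(t,round(s["time_s"],2),"gap",round(s["finger_gap"],4),"du,dn,dz",(s["position"]-q0)@u,(s["position"]-q0)@n,s["position"][2]-q0[2],"Fu",s["wrist_force"]@u,"Fn",s["wrist_force"]@n)
rep("grip")
r=move_l(q0+.012*u,feed=0.02,until_force=60);rep(r)
I,D=camera("wrist");cv2.imwrite("pics/w3.png",cv2.resize(I[:,:,::-1],(768,576),interpolation=cv2.INTER_CUBIC))
if not r:
    r=move_l(q0+.028*u,feed=0.03,until_force=40);rep(r)
    I,D=camera("wrist");cv2.imwrite("pics/w4.png",cv2.resize(I[:,:,::-1],(768,576),interpolation=cv2.INTER_CUBIC))
```

```text
grip 3.88 gap 0.0289 du,dn,dz 0.0 0.0 0.0 Fu -1.17323307062073 Fn 0.9821527160223088
False 4.66 gap 0.0286 du,dn,dz 0.005508316904130314 4.006081830880473e-05 -9.56429305725287e-05 Fu -16.56825084369761 Fn 0.22990816760303665
False 5.39 gap 0.029 du,dn,dz 0.025109459845648316 0.00023315206361048188 -3.7178856600969534e-05 Fu -6.612886688067954 Fn 0.22177728859355408
```

```bash
ls pics; python3 -c "
import cv2,numpy as np
a=[cv2.resize(cv2.imread(f'pics/w{i}.png'),(400,300)) for i in (3,4)]
cv2.imwrite('pics/w34.png',np.hstack(a))"
```

```text
s1.png
scene0.png
t1.png
top0.png
w1.png
w2.png
w3.png
w4.png
```

View pics/w34.png

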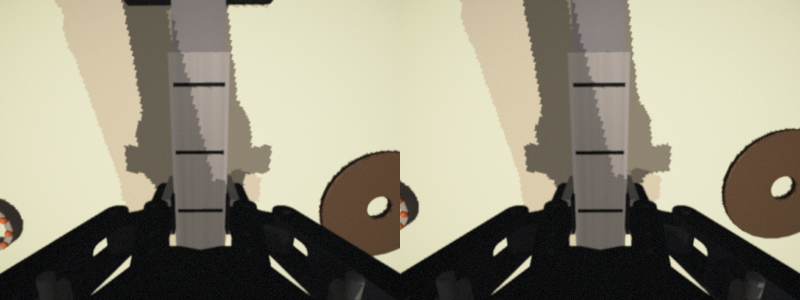

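There's no slip: the lines stay fixed in the tool view while the clamp recedes. Actual travel is about 25 mm, and the arm gives about 2.5 N/mm. I'll continue in small steps and watch the force.

Run:
```python
from rig import *
from h import *
np.set_printoptions(precision=4,suppress=True)
q0=sense()["position"]-0.0251*u
def rep(t):
    s=sense();d=(s["position"]-q0)@u;f=s["wrist_force"]@u
    print(t,round(s["time_s"],2),"gap",round(s["finger_gap"],4),"du",round(d,4),"Fu",round(f,1));return d,f
rep(0)
for t in (.033,.0345,.0355,.0365,.0375,.039):
    r=move_l(q0+t*u,feed=0.02);sleep(.15);d,f=rep(t)
    if d>.0345 and f<-9: break
I,D=camera("wrist");cv2.imwrite("pics/w5.png",cv2.resize(I[:,:,::-1],(768,576),interpolation=cv2.INTER_CUBIC))
p,D=camera("scene");cv2.imwrite("pics/s5.png",cv2.resize(p[95:275,280:450,::-1],None,fx=3.3,fy=3.3,interpolation=cv2.INTER_CUBIC))
```

```text
0 5.44 gap 0.029 du 0.0251 Fu -7.3
0.033 5.99 gap 0.0291 du 0.0335 Fu 1.7
0.0345 6.39 gap 0.0291 du 0.0343 Fu -1.3
0.0355 6.79 gap 0.0288 du 0.0353 Fu -2.0
0.0365 7.19 gap 0.029 du 0.0362 Fu -3.3
0.0375 7.59 gap 0.0295 du 0.0364 Fu -4.8
0.039 7.99 gap 0.0289 du 0.0367 Fu -8.7
```

View pics/w5.png

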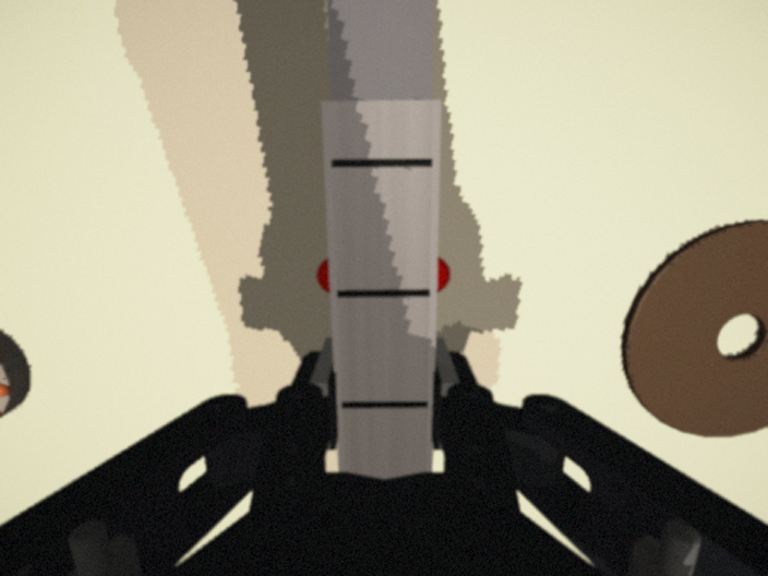

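View pics/s5.png

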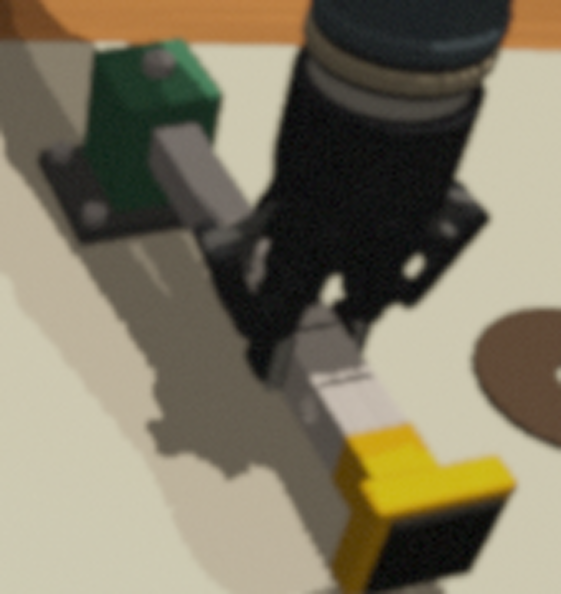

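Both red buttons have sprung out at (322,274) and (445,274), level with the next line, and the force rose as the sleeve locked. I'll ease back to the middle of the play, release and lift away.

Run:
```python
from rig import *
from h import *
np.set_printoptions(precision=4,suppress=True)
q=sense()["position"]
move_l(q-0.0012*u,feed=0.02);sleep(.15)
s=sense();print("du",(s["position"]-q)@u,"Fu",s["wrist_force"]@u)
command_gripper(0.085);s=sense();print(s["finger_gap"],s["wrist_force"])
p=s["position"]
move_l(p+[0,0,.15],feed=0.15)
move_l(p+[0,0,.15]-0.14*u+[0,0,.03],feed=.25)
s=sense();I,D=camera("wrist");cv2.imwrite("pics/w6.png",cv2.resize(I[:,:,::-1],(768,576),interpolation=cv2.INTER_CUBIC))
print(s["time_s"],s["wrist_force"])
for nm in("scene","top"):
    P,D=camera(nm);np.save(nm+"6p.npy",P)
cv2.imwrite("pics/s6.png",cv2.resize(np.load("scene6p.npy")[95:275,280:450,::-1],None,fx=3.3,fy=3.3,interpolation=cv2.INTER_CUBIC))
cv2.imwrite("pics/t6.png",np.load("top6p.npy")[:,:,::-1])
```

```text
du -0.0009774285482973635 Fu -0.5801144562147074
0.08493820570575239 [-0.3281  0.9173 -0.6094]
11.025 [0.1395 0.1713 0.5125]
```

View pics/w6.png

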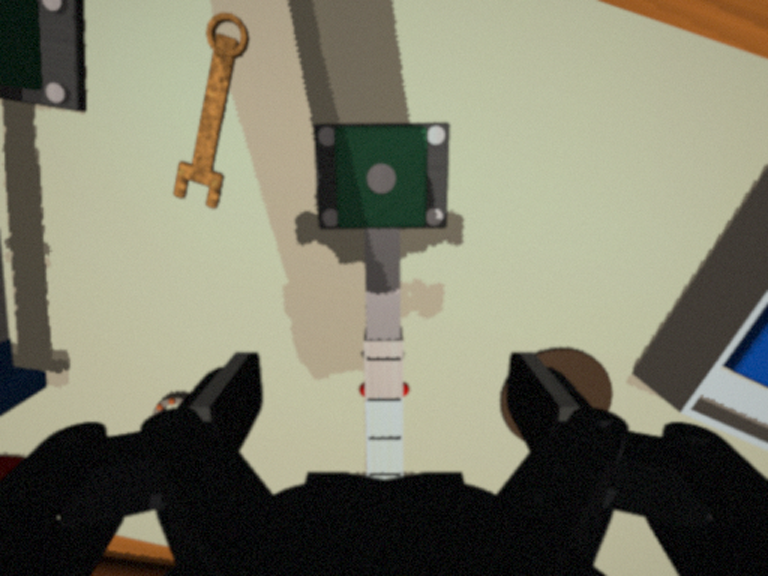

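View pics/s6.png

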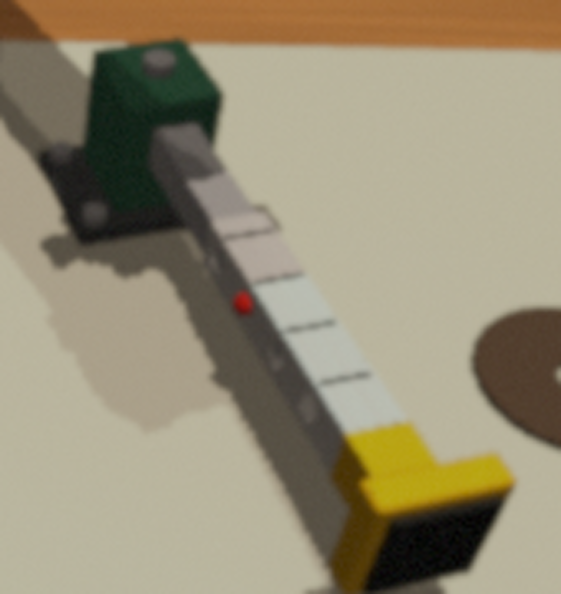

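View pics/t6.png

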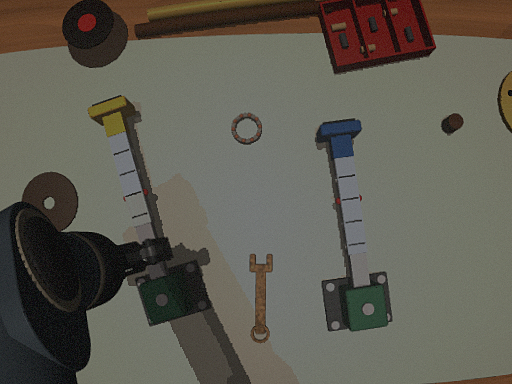

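The pictures show the buttons out at the third line from the head (it was the second). The sleeve is one hole longer, the blue stop is unchanged with its head at (340,130), and the gripper is clear. Handing in.

Run:
```python
from rig import *
finish_job();print(sense()["time_s"])
```

```text
the job is handed in; nothing more can be done
the job is handed in; nothing more can be done
```

The yellow stop is now one hole longer, and I handed the job in a little after 11 s on the robot clock. I pinched both red buttons flush (finger gap about 29 mm) and slid the sleeve outwards, with about 17 N showing as the buttons ducked under. I eased off once it locked at about 36 mm, then let go and lifted clear.

**Last checks:**
- **Buttons:** the wrist picture shows both sprung out evenly at the third line from the head; they were at the second before.
- **Travel:** about 36 mm at the locked end, then eased back about 1 mm, which agrees with 35 mm plus the roughly 1 mm of play.
- **Blue stop and loose parts:** in the pictures they look where they were; I did not measure the blue sleeve again. The robot was touching nothing at hand-in.

**Disagreements:** the wrist and fixed cameras differed by about 1 mm sideways when locating the stop, within the stated calibration. The arm also gave by several mm under load, so I judged travel from the measured tool position rather than the commanded one. No check failed.

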